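Turn the lock cam to its low point and push the vial carriage home

TASK

On the small bench reader, first push the red lever round until it points at the green mark, so that the brass cam turns its low point to the carriage; only then push the aluminium carriage forward, fully home against the cam, so that its vial stands between the two white blocks. Only push: do not pinch the lever, do not lift the vial out of its pocket, and leave the flask, the beaker and the bottle alone.

Things in the scene. Friction and masses are not known exactly. Their poses are not given: they have to be found in the camera images.
- reader: Grey base plate 260 x 210 x 10 mm, fixed to the bench; place and yaw vary. Origin on the bench right below the cam's pivot; +x is the way the carriage is pushed (forward), z up. The plate spans x -165 to +95, y -105 to +105 mm. Two white lamp/detector blocks, 30 x 30 mm, 72 mm high over the bench, stand at x -58, y +70 and -70 mm.
- mark (a point): Middle of the green mark, 26 x 10 mm, painted on the base plate 100 mm from the pivot at bearing -0.96 rad (-55 degrees, right of straight ahead) in the reader frame.
- cam (a joint): Angle (rad) of the brass cam and its red lever about the pivot. 0: low point faces the carriage, lever at the green mark; grows anticlockwise from above. Starts at 1.2 to 2.2. No stop at 0 (stops at -0.5 and 2.4). Stays where left; friction 0.3 N m (5.5 N at 55 mm). Lever bearing in the reader frame: this - 0.96. Disc radius 28 mm, 15 mm off-centre, 16 to 34 mm above the bench.
- lever_mid (a point): Point in the middle of the lever's upright fin, 55 mm from the pivot, 62 mm above the bench. The fin is 14 mm thick and runs radially from the hub (radius 16 mm) to 82 mm from the pivot, from 40 to 87 mm above the bench; push on a flat side (anticlockwise side to turn clockwise). Force on both flat sides at once counts as pinching.
- carriage (a joint): Forward travel (m) of the carriage along the reader's +x; starts at 0, home at 0.030 where its flat front meets the cam's low point. With the cam turned away from low by angle a it is stopped at 0.030 - 0.015 (1 - cos a). Sliding friction about 2 N, no spring: it stays where left. It weighs 0.4 to 0.85 kg.
- push_face (a point): Centre of the carriage's rear face (with a blue panel), the face to push forward; 35 mm above the bench. The carriage is an aluminium block 90 x 90 mm, from 14 to 57 mm above the bench.
- pocket (a point): Centre of the floor of the round pocket (about 27 mm across, 25 mm deep) in the carriage's top, 32 mm above the bench.
- vial_center (a point): Centre (half-way up) of the loose capped amber vial, 24 mm diameter, 50 mm high, about 40 g, standing in the pocket; its top is 82 mm above the bench.
- flask: Glass volumetric flask, 56 mm across, 135 mm high, loose beside the reader; origin at the centre of its foot. Leave alone.
- beaker: Clear glass beaker, 64 mm across, 80 mm high, loose beside the reader; origin at the centre of its foot. Leave alone.
- bottle: White bottle with blue cap, 52 mm across, 100 mm high, loose beside the reader; origin at the centre of its foot. Leave alone.
Not all that is in view belongs to the job. What is shaped like the part that bears vial_center but blue is not meant.

How it is judged (in metres and radians):
On the way, in this order (a step that is already met when the one before it is completed fails the run):
1. the lever points at the green mark (cam within 0.25 rad of its low point) while the carriage is still back (under 6 mm of travel) (value of joint cam between -0.25 and 0.25 rad and value of joint carriage below 0.006 m), for 0.2 s.
2. the carriage is fully home (27.5 mm of its 30 mm or more) with the cam at its low point (value of joint cam between -0.25 and 0.25 rad and value of joint carriage above 0.0275 m), for 0.2 s.
At the end, for the whole second after the job is handed in: The lever is within 0.25 rad of the green mark, the carriage at least 27.5 mm forward (of 30), at rest, the vial upright and seated in its pocket within 6 mm, the flask, beaker and bottle upright and within 20 mm of where they stood (all of step 2 and horizontal distance between vial_center and pocket below 0.006 m and z of vial_center in the frame of reader below 0.061 m and angle between each of vial_center, flask, beaker, bottle's own z axis and vertical below 0.2 rad and linear speed of vial below 0.02 m/s and velocity of joint carriage below 0.005 m/s and distance of each of flask, beaker, bottle from where it was at the start of the episode below 0.02 m); the robot touches nothing.
It fails at once if the carriage is pushed more than 8 mm forward while the cam is more than 0.35 rad off its low point (value of joint carriage above 0.008 m and not (value of joint cam between -0.35 and 0.35 rad)).
It fails at once if the lever is pinched (over 2 N on both of its flat sides at once) (contact force between the fingers and cam_c4 above 2 N and contact force between the fingers and cam_c5 above 2 N).
It fails at once if the vial is lifted 8 mm or more off the pocket floor, or tipped (z of vial_center in the frame of reader above 0.065 m or angle between vial_center's own z axis and vertical above 0.35 rad).
It fails at once if the flask, the beaker or the bottle is moved 20 mm or more or tipped (distance of any of flask, beaker, bottle from where it was at the start of the episode above 0.02 m or angle between any of flask, beaker, bottle's own z axis and vertical above 0.3 rad).
It also fails if it takes over 51 s, if anything falls off the work surface, if the arm or the gripper's body presses on something with over 40 N, if the wrist force passes 120 N, or if a joint passes its speed limit or range.

ROBOT

A 7-joint arm with a two-finger parallel gripper is mounted at the origin on the work surface. World frame = base frame: x ahead of the robot, y to its left, z up, the work surface at z = 0. Lengths are in mm, angles in degrees, forces in N, time in s.
With the tool pointing down it reaches from about 400 to 850 mm from the base axis. Payload 4.5 kg.
Tool frame: the origin (TCP) lies midway between the tips of the shut fingers; the grasp point (between the pads) lies arm.grasp_offset behind it (arm.grasp_offset is the distance from the TCP to the grasp point, in mm); z points along the fingers, y is the direction in which the jaws open and shut (so a half turn about z gives the same grasp; the last joint's range is limited). The gripper opens to 88 mm and grips with 3 to 60 N. Pads are 18 mm wide; open, the fingers measure 123 mm over their backs; the gripper's body (75 mm by 187 mm) begins 45 mm behind the grasp point.
Start: joints at [67.426, 39.483, -11.15, 89.685, 9.013, 51.709, -12.324], TCP at [259.324, -568.687, 238.743] pointing down, gripper open.
Joint ranges: [-172.22, 172.22], [-26.19, 119.32], [-84.43, 86.54], [7.71, 146.69], [-57.33, 237.33], [2.42, 119.75], [-152.13, 152.13]. Speed limits (degrees/s): [147.25, 147.25, 180, 180, 180, 180, 180].

INTERFACE

Orientations are given as a 3x3 rotation matrix whose columns are the frame's x, y, z axes.
In Python, from station import arm gives the robot as it stands.
- The arm moves only by the tool move_arm, never from a script. Its argument "moves" is a list of rows, each an object with "offset": the shift along the tool's x, y, z in cm, a list of three; "twist": the turn about the tool's z in rad; "grip": the finger opening in cm, from 0 to 8.81. A call has 1 to 12 rows; each row is the pose to reach, as a shift and turn from the pose commanded when the call began, along the tool's axes at that moment; what a row does not reach only later rows make up. A row lasts 1/10 s, in which the tool goes at most 50 mm and 8.59 degrees, less where a joint would pass 70% of its speed; a pose out of reach is approached as far as the arm can. A call with a gripper value outside its range is refused whole. The fingers move at their own pace and stop on an object; the grip force is fixed at half the most. Time passes only in rows, so rows that repeat a pose let the fingers close. It gives the time, the measured TCP pose, the force and the opening at its end, in the units of the state.
- arm.get_state(): the state, without advancing time (a new reading comes with each control period).
- arm.capture(name): name is "side" or "top"; returns the picture (400x640x3 uint8, red, green, blue); there is no depth.
- arm.camera_params(name): a dict with "camera_matrix" (3x3 intrinsics, pixels), "distortion" ([k1, k2, p1, p2, k3] as OpenCV has them; the pictures are not rectified), "R" (3x3) and "t" (3): a world point X has camera coordinates R X + t. Camera axes: x right, y down, z forward; pixel columns grow to the right and rows downward; lengths in mm; the calibration is good to about 2 mm. A picture is of the moment at which its call begins. camera_params takes no time and is no camera call.
- arm.job_done(): hands the job in, once; it reports no verdict.
Trained networks look in the newest picture that a camera, given by its name, has taken for a name from the list of things; names that differ only in an ending like _2 or _b are one class to them, and where a whole thing is asked for, a point or a joint stands for the part that bears it (a point fixed in the world has none). Each returns a list of dicts, best first, with "p" (0 to 1); they miss things now and then, are a little off and sometimes report something else, mostly with a low value. They report only what shows in the picture. A call takes as long as a camera call. They do not tell look-alikes from the thing itself.
- arm.regions_of(camera, query): "mask" (400x640 bool, what is visible of it).
- arm.pinpoint(camera, query): "centre" ([x, y, z] in mm, in world coordinates, good to about 4 mm: a listed point, or the origin of a listed thing).
The state is a dict: "time": time; "joints": joint angles; "qvel": joint speeds; "tau": joint torques, N m; "tcp_pos": TCP position; "orientation": TCP orientation; "ft_force": force on the tool from outside, world axes, zero at the start; "torque": the same for the moment, N m; "finger_gap": finger opening in mm.
Only numpy, scipy, OpenCV 4.12 (cv2) and the standard library are available. Lean on these libraries where they do the work, as an engineer would, in place of code of your own. Each camera call takes 0.05 s, during which the arm holds its last target.

## Working session

There is one attempt and no reset: what is moved stays moved. The work goes in short steps, Python scripts to look and compute and a tool call to move; the robot and the scene stay as the last step left them, time stands still between calls to the robot, and variables do not carry over. Pictures are saved under pics/ and viewed, and the job is handed in when it is done.

Besides the shell and the picture viewer there is one more tool, called after ">>>" by a JSON object that holds its "api" and its "payload". move_arm: Moves the arm, as the interface text tells. Its arguments: {"type":"object","properties":{"moves":{"type":"array","items":{"type":"object","properties":{"offset":{"type":"array","items":{"type":"number"}},"twist":{"type":"number"},"grip":{"type":"number"}}}}},"required":["moves"]}

```bash
ls; mkdir -p pics; python3 - <<'E'
from station import arm
import cv2, numpy as np
s=arm.get_state(); print({k:np.round(v,3).tolist() for k,v in s.items()}); print(arm.grasp_offset)
for c in ("side","top"):
    im=arm.capture(c); cv2.imwrite(f"pics/{c}0.png",im[:,:,::-1])
    print(c,{k:np.round(v,3).tolist() for k,v in arm.camera_params(c).items()})
    for q in ("reader","mark","lever_mid","push_face","pocket","vial_center","flask","beaker","bottle"):
        r=arm.pinpoint(c,q); print(c,q,[(np.round(d["centre"],0).tolist(),round(float(d["p"]),2)) for d in r[:3]])
E
```

```text
pics
{'time': 0.0, 'joints': [67.425, 39.534, -11.145, 89.744, 9.014, 51.71, -12.326], 'qvel': [-0.04, -0.027, 0.083, 0.021, 0.029, 0.025, -0.06], 'tau': [-0.0, -52.755, -1.267, -15.342, -0.053, 0.007, 0.0], 'tcp_pos': [258.99, -568.121, 237.906], 'orientation': [[0.91, 0.415, -0.001], [0.415, -0.91, 0.002], [-0.0, -0.002, -1.0]], 'ft_force': [0.168, 0.81, 0.696], 'torque': [0.037, -0.023, 0.07], 'finger_gap': 88.289}
18.700000000000003
side {'camera_matrix': [[414.944, 0.0, 323.06], [0.0, 414.944, 199.588], [0.0, 0.0, 1.0]], 'distortion': [0.01, 0.0, 0.0, 0.0, 0.0], 'R': [[-0.704, -0.71, -0.008], [-0.516, 0.519, -0.682], [0.488, -0.476, -0.732]], 't': [423.442, 312.918, 554.682]}
side reader [([617.0, -9.0, -3.0], 0.83)]
side mark [([684.0, -78.0, 12.0], 0.87)]
side lever_mid [([665.0, 25.0, 60.0], 0.69)]
side push_face [([482.0, -21.0, 34.0], 0.87)]
side pocket [([530.0, -12.0, 34.0], 0.57)]
side vial_center [([396.0, -73.0, 21.0], 0.56), ([534.0, -19.0, 57.0], 0.5)]
side flask [([620.0, 181.0, -3.0], 0.61)]
side beaker [([489.0, 162.0, 1.0], 0.84)]
side bottle [([560.0, -201.0, -1.0], 0.61)]
top {'camera_matrix': [[373.473, 0.0, 321.859], [0.0, 373.473, 203.51], [0.0, 0.0, 1.0]], 'distortion': [-0.043, 0.0, 0.0, 0.0, 0.0], 'R': [[0.109, -0.994, 0.005], [-0.964, -0.107, -0.245], [0.244, 0.022, -0.969]], 't': [3.986, 576.344, 665.582]}
top reader [([620.0, -2.0, 3.0], 0.59)]
top mark [([682.0, -77.0, 11.0], 0.77)]
top lever_mid [([664.0, 22.0, 61.0], 0.58)]
top push_face [([485.0, -19.0, 34.0], 0.77)]
top pocket [([532.0, -12.0, 33.0], 0.94), ([663.0, 21.0, 61.0], 0.24)]
top vial_center [([530.0, -16.0, 61.0], 0.72), ([388.0, -71.0, 24.0], 0.55)]
top flask [([619.0, 182.0, -6.0], 0.63)]
top beaker [([487.0, 160.0, 2.0], 0.94)]
top bottle [([564.0, -196.0, 2.0], 0.59), ([490.0, 158.0, -0.0], 0.52)]
```

View pics/side0.png

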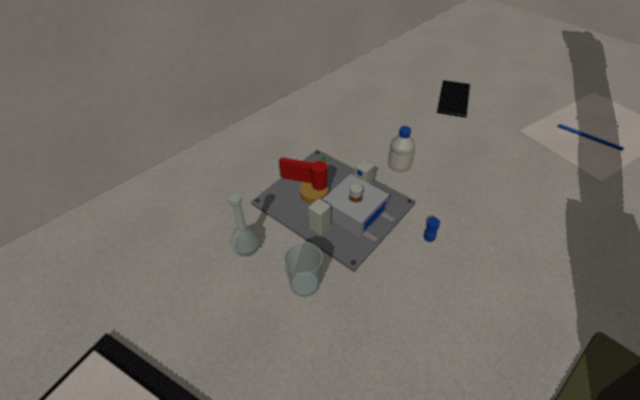

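View pics/top0.png

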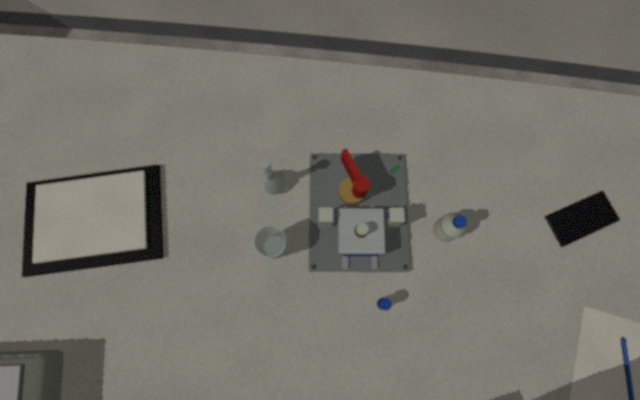

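The side view shows the red lever at (300,170), the amber vial in the carriage at (356,190), and a blue look-alike vial loose on the bench at (432,228). The flask is at (243,235), the beaker at (304,268) and the bottle at (402,150). In the top view the lever is at (353,172), the mark at (394,169), the vial at (362,229) and the blue vial at (385,303).

Candidates:
- **Vial:** the amber one in the pocket at (362,229), not the blue one at (385,303).
- **Lever:** the only red fin, at (353,172).
- **Push face:** the blue panel at top (362,254), which could be confused with the blue vial.

Next I fit the reader pose and check the choice in a close crop.

```bash
cat > h.py <<'E'
from station import arm
import cv2, numpy as np
def proj(c,X):
    P=arm.camera_params(c)
    r,_=cv2.Rodrigues(np.array(P["R"],float))
    return cv2.projectPoints(np.array(X,float).reshape(-1,1,3),r,np.array(P["t"],float),np.array(P["camera_matrix"]),np.array(P["distortion"],float))[0].reshape(-1,2)
def ray(c,uv,z):
    P=arm.camera_params(c);R=np.array(P["R"]);t=np.array(P["t"])
    n=cv2.undistortPoints(np.array(uv,float).reshape(-1,1,2),np.array(P["camera_matrix"]),np.array(P["distortion"],float)).reshape(-1,2)
    C=-R.T@t; d=np.c_[n,np.ones(len(n))]@R
    return C+d*((z-C[2])/d[:,2])[:,None]
def R2W(pose,p):
    x,y,a=pose;p=np.atleast_2d(np.array(p,float));c,s=np.cos(a),np.sin(a)
    return np.c_[x+c*p[:,0]-s*p[:,1],y+s*p[:,0]+c*p[:,1],p[:,2]]
E
python3 - <<'E'
from h import *
from scipy.optimize import least_squares
m=dict(r=([0,0,0],[618.5,-5.5]),mark=([57.4,-81.9,0],[683,-77.5]),pf=([-133,0,0],[483.5,-20]))
f=lambda p:np.concatenate([R2W(p,a)[0,:2]-b for a,b in m.values()])
s=least_squares(f,[618,-5,.1]);p=s.x;print(p,np.degrees(p[2]),np.round(s.fun,1))
corn=[[-165,-105,10],[-165,105,10],[95,105,10],[95,-105,10]]
for c in("top","side"):
    im=arm.capture(c)[:,:,::-1].copy()
    k=5
    b=(295,140,135,140) if c=="top" else (240,140,190,140)
    x0,y0,w,h=b; k=4
    cr=cv2.resize(im[y0:y0+h,x0:x0+w],None,fx=k,fy=k,interpolation=cv2.INTER_CUBIC)
    D=lambda uv:tuple(int(v) for v in ((np.array(uv)-[x0,y0]+.5)*k))
    for q in proj(c,R2W(p,corn)): cv2.circle(cr,D(q),4,(0,255,255),1)
    a=1.41-.96
    L=R2W(p,[[0,0,87],[82*np.cos(a),82*np.sin(a),87],[57.4,-81.9,10],[-133,0,35],[-133,45,57],[-133,-45,57]])
    Q=proj(c,L)
    cv2.line(cr,D(Q[0]),D(Q[1]),(255,255,0),1)
    for q in Q[2:]: cv2.circle(cr,D(q),4,(255,0,255),1)
    cv2.imwrite(f"pics/{c}1.png",cr)
E
```

```text
[ 6.16751131e+02 -4.21326861e+00  1.19983508e-01] 6.874548626434038 [-1.7  1.3  0.5 -1.2  1.2 -0.1]
```

View pics/top1.png

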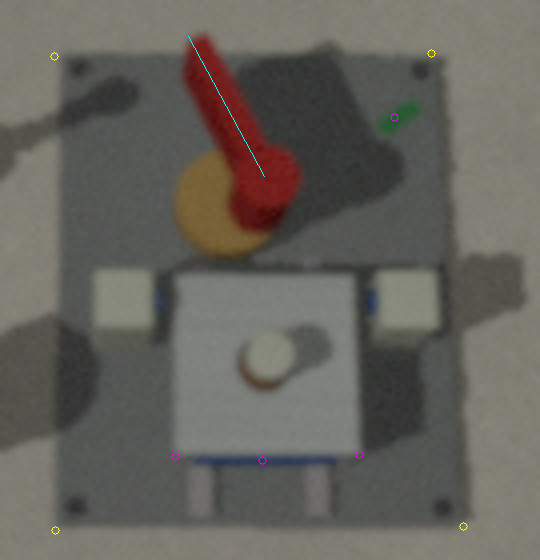

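View pics/side1.png

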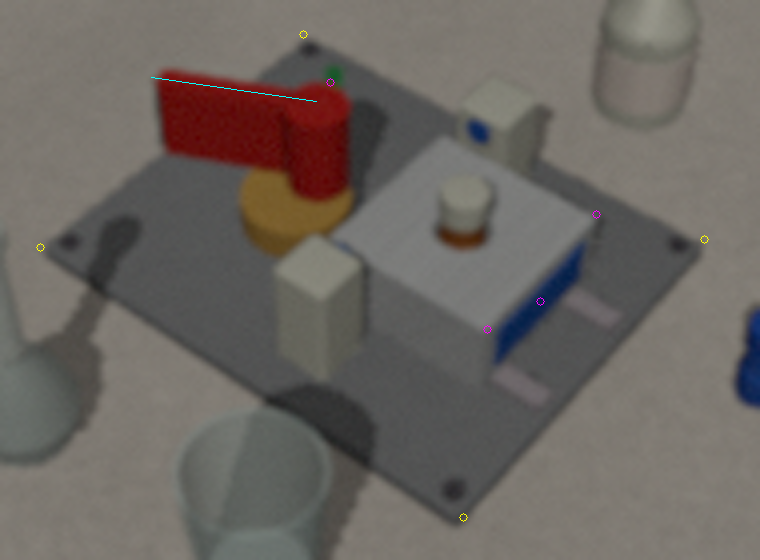

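```bash
python3 - <<'E'
from h import *
from scipy.optimize import least_squares
corn=[[-165,105,10],[95,105,10],[95,-105,10],[-165,-105,10]]
T=np.array([[57,524],[62,55],[443,57],[467,521]])/4-.5+[295,140]
S=np.array([[458,525],[48,254],[310,38],[700,250]])/4-.5+[240,140]
for nm,sel in(("top",[("top",T)]),("side",[("side",S)]),("both",[("top",T),("side",S)])):
    f=lambda p:np.concatenate([(proj(c,R2W(p,corn))-u).ravel() for c,u in sel])
    s=least_squares(f,[617,-5,.12]);print(nm,np.round(s.x,3),np.round(s.fun,1))
p=s.x
# lever: fin top edge end points, top view, at z=87
w=ray("top",np.array([[198,38],[264,162]])/4-.5+[295,140],87)
print(np.round(w,1), "tip dist",np.linalg.norm(w[0,:2]-p[:2]),"bearing",np.degrees(np.arctan2(*(w[0]-[*p[:2],0])[[1,0]])),"hub-tip",np.degrees(np.arctan2(*(w[0]-w[1])[[1,0]])))
print(R2W(p,[[-133,0,35],[57.4,-81.9,10]]))
E
```

```text
top [ 6.18542e+02 -7.70800e+00  1.08000e-01] [ 0.4  0.4  0.4 -0.9 -0.7 -0.9 -0.1  1.2]
side [ 6.13732e+02 -2.03500e+00  1.05000e-01] [ 0.2  0.3 -1.8 -0.9 -0.4  0.1  1.9 -0.3]
both [ 6.16564e+02 -5.36400e+00  1.07000e-01] [-0.9  1.2 -0.7 -0.2 -1.7 -0.2 -1.4  2.1  0.4 -1.9 -1.3 -2.5 -0.3 -1.1
  1.7 -1.9]
[[685.8  35.   87. ]
 [624.3  -3.4  87. ]] tip dist 80.14271161500471 bearing 30.2813945308515 hub-tip 32.021389745545804
[[484.31781208 -19.5052791   35.        ]
 [682.3465939  -80.69654949  10.        ]]
```

```bash
cat >> h.py <<'E'
PIV=np.array([617.,-5.5]); YAW=np.degrees(.108)
def cmd(targets):
    "targets: list of (x,y,z,bearing of tool x deg)"
    s=arm.get_state();R=np.array(s["orientation"]);p=np.array(s["tcp_pos"])
    b0=np.degrees(np.arctan2(R[1,0],R[0,0]))
    print("t",round(s["time"],2),"tcp",np.round(p,1),"b",round(b0,1),"F",np.round(s["ft_force"],1),"gap",round(s["finger_gap"],1))
    for x,y,z,b in targets:
        o=R.T@(np.array([x,y,z])-p)/10
        tw=-np.radians((b-b0+180)%360-180)
        print(np.round(o,2).tolist(),round(float(tw),3),"->",np.round([x,y,z,b],1).tolist())
def lev(b,r=58,perp=24.5,z=52):
    a=np.radians(b);q=PIV+r*np.array([np.cos(a),np.sin(a)])+perp*np.array([-np.sin(a),np.cos(a)])
    return (*q,z,b)
E
python3 - <<'E'
from h import *
cmd([(*lev(31.5,perp=47)[:2],240,31.5),lev(31.5,perp=47)])
E
```

```text
t 1.1 tcp [ 259.3 -568.7  238.8] b 24.5 F [-0.  -0.5 -0.4] gap 88.0
[61.1, -41.78, -0.13] -0.122 -> [641.9, 64.9, 240.0, 31.5]
[61.1, -41.78, 18.67] -0.122 -> [641.9, 64.9, 52.0, 31.5]
```

>>> {"api": "move_arm", "payload": {"moves": [{"offset": [4, -2.7, 0], "twist": 0, "grip": 0}, {"offset": [8, -5.5, 0], "twist": 0, "grip": 0}, {"offset": [12, -8.2, 0], "twist": 0, "grip": 0}, {"offset": [16, -11, 0], "twist": 0, "grip": 0}, {"offset": [20, -13.7, 0], "twist": 0, "grip": 0}, {"offset": [24, -16.4, 0], "twist": 0, "grip": 0}, {"offset": [28, -19.1, 0], "twist": -0.05, "grip": 0}, {"offset": [32, -21.9, 0], "twist": -0.05, "grip": 0}, {"offset": [36, -24.6, 0], "twist": -0.1, "grip": 0}, {"offset": [40, -27.4, 0], "twist": -0.12, "grip": 0}, {"offset": [43, -29.4, 0], "twist": -0.12, "grip": 0}, {"offset": [46, -31.5, 0], "twist": -0.12, "grip": 0}]}}

```text
time: 2.3
tcp_pos: [548.1, -89.4, 238.9]
orientation: [[0.853, 0.522, 0.001], [0.522, -0.853, -0.0], [0.0, 0.0, -1.0]]
ft_force: [1.0, -0.8, 0.5]
finger_gap: 0.5
```

```bash
python3 - <<'E'
from h import *
cmd([(*lev(31.5,perp=47)[:2],240,31.5),lev(31.5,perp=47)]); print(np.round(arm.get_state()["joints"],0))
E
```

```text
t 2.3 tcp [548.1 -89.4 238.9] b 31.4 F [ 1.  -0.8  0.5] gap 0.5
[16.05, -8.27, -0.11] -0.001 -> [641.9, 64.9, 240.0, 31.5]
[16.04, -8.27, 18.69] -0.001 -> [641.9, 64.9, 52.0, 31.5]
[ 11.  34. -10. 102.   8.  45. -62.]
```

>>> {"api": "move_arm", "payload": {"moves": [{"offset": [4, -2, 0], "twist": 0, "grip": 0}, {"offset": [8, -4.1, 0], "twist": 0, "grip": 0}, {"offset": [12, -6.2, 0], "twist": 0, "grip": 0}, {"offset": [16, -8.3, 0], "twist": 0, "grip": 0}, {"offset": [16, -8.3, 4], "twist": 0, "grip": 0}, {"offset": [16, -8.3, 8], "twist": 0, "grip": 0}, {"offset": [16, -8.3, 10], "twist": 0, "grip": 0}, {"offset": [16, -8.3, 12], "twist": 0, "grip": 0}, {"offset": [16, -8.3, 12], "twist": 0, "grip": 0}]}}

```text
time: 3.2
tcp_pos: [638.3, 62.7, 115.9]
orientation: [[0.853, 0.521, -0.006], [0.521, -0.854, -0.001], [-0.006, -0.002, -1.0]]
ft_force: [0.2, -0.5, 0.1]
finger_gap: 0.7
```

```bash
python3 - <<'E'
from h import *
cmd([lev(31.5,perp=47)])
for c in("top","side"):
    im=arm.capture(c)[:,:,::-1]
    x0,y0,w,h=(250,100,200,180) if c=="top" else (220,60,240,220)
    cv2.imwrite(f"pics/{c}2.png",cv2.resize(im[y0:y0+h,x0:x0+w],None,fx=2.5,fy=2.5,interpolation=cv2.INTER_CUBIC))
E
```

```text
t 3.2 tcp [638.3  62.7 115.9] b 31.4 F [ 0.2 -0.5  0.1] gap 0.7
[0.45, 0.01, 6.38] -0.002 -> [641.9, 64.9, 52.0, 31.5]
```

View pics/top2.png

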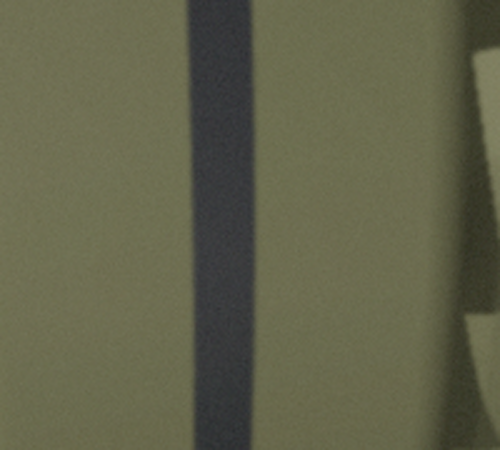

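View pics/side2.png

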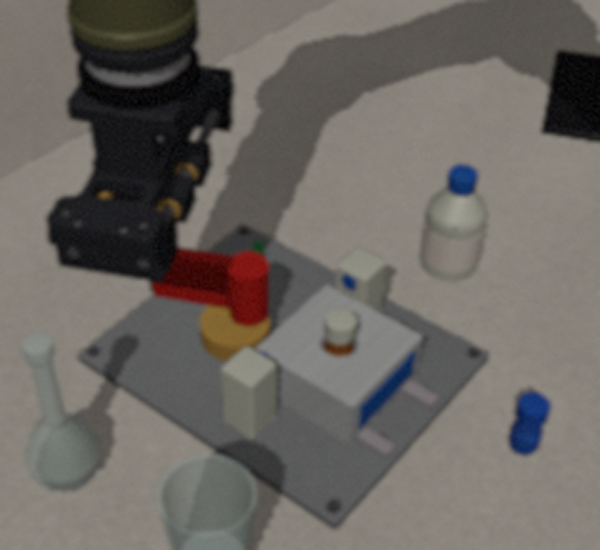

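>>> {"api": "move_arm", "payload": {"moves": [{"offset": [0, 0, 2.5], "twist": 0, "grip": 0}, {"offset": [0, 0, 5], "twist": 0, "grip": 0}, {"offset": [0, 0, 6.6], "twist": 0, "grip": 0}, {"offset": [0, 0, 6.6], "twist": 0, "grip": 0}, {"offset": [0, 0, 6.6], "twist": 0, "grip": 0}]}}

```text
time: 3.8
tcp_pos: [641.3, 63.1, 53.7]
orientation: [[0.854, 0.521, 0.002], [0.521, -0.854, 0.0], [0.001, 0.001, -1.0]]
ft_force: [0.6, 0.7, 0.5]
finger_gap: 0.5
```

```bash
python3 - <<'E'
from h import *
cmd([lev(31.5,perp=30)]+[lev(b) for b in np.arange(31.5,-14,-4.5)])
E
```

```text
t 3.8 tcp [641.3  63.1  53.7] b 31.4 F [0.6 0.7 0.5] gap 0.5
[0.15, 1.58, 0.17] -0.002 -> [650.8, 50.4, 52.0, 31.5]
[0.15, 2.13, 0.17] -0.002 -> [653.7, 45.7, 52.0, 31.5]
[0.32, 2.59, 0.17] 0.076 -> [657.6, 42.7, 52.0, 27.0]
[0.46, 3.06, 0.17] 0.155 -> [661.2, 39.3, 52.0, 22.5]
[0.56, 3.55, 0.17] 0.234 -> [664.6, 35.7, 52.0, 18.0]
[0.62, 4.04, 0.17] 0.312 -> [667.7, 31.9, 52.0, 13.5]
[0.65, 4.53, 0.17] 0.391 -> [670.5, 27.8, 52.0, 9.0]
[0.63, 5.02, 0.17] 0.469 -> [672.9, 23.5, 52.0, 4.5]
[0.58, 5.52, 0.17] 0.548 -> [675.0, 19.0, 52.0, 0.0]
[0.49, 6.0, 0.17] 0.626 -> [676.7, 14.4, 52.0, -4.5]
[0.36, 6.48, 0.17] 0.705 -> [678.1, 9.6, 52.0, -9.0]
[0.19, 6.94, 0.17] 0.783 -> [679.1, 4.8, 52.0, -13.5]
```

>>> {"api": "move_arm", "payload": {"moves": [{"offset": [0.15, 1.6, 0.15], "twist": 0, "grip": 0}, {"offset": [0.15, 2.1, 0.15], "twist": 0, "grip": 0}, {"offset": [0.3, 2.6, 0.15], "twist": 0.08, "grip": 0}, {"offset": [0.45, 3.05, 0.15], "twist": 0.15, "grip": 0}, {"offset": [0.55, 3.55, 0.15], "twist": 0.23, "grip": 0}, {"offset": [0.6, 4.05, 0.15], "twist": 0.31, "grip": 0}, {"offset": [0.65, 4.5, 0.15], "twist": 0.39, "grip": 0}, {"offset": [0.65, 5.0, 0.15], "twist": 0.47, "grip": 0}, {"offset": [0.65, 5.0, 0.15], "twist": 0.47, "grip": 0}]}}

```text
time: 4.7
tcp_pos: [672.7, 24.5, 52.2]
orientation: [[0.997, 0.077, 0.001], [0.077, -0.997, 0.002], [0.001, -0.002, -1.0]]
ft_force: [-1.7, 3.8, 1.7]
finger_gap: 0.2
```

```bash
python3 - <<'E'
from h import *
cmd([lev(b) for b in np.arange(0,-50,-4.5)]+[lev(-49)])
im=arm.capture("side")[:,:,::-1]
x0,y0,w,h=(220,60,240,220)
cv2.imwrite(f"pics/side3.png",cv2.resize(im[y0:y0+h,x0:x0+w],None,fx=2.5,fy=2.5,interpolation=cv2.INTER_CUBIC))
E
```

```text
t 4.7 tcp [672.7  24.5  52.2] b 4.4 F [-1.7  3.8  1.7] gap 0.2
[0.19, 0.56, 0.02] 0.077 -> [675.0, 19.0, 52.0, 0.0]
[0.33, 1.04, 0.02] 0.156 -> [676.7, 14.4, 52.0, -4.5]
[0.43, 1.52, 0.02] 0.234 -> [678.1, 9.6, 52.0, -9.0]
[0.49, 2.01, 0.02] 0.313 -> [679.1, 4.8, 52.0, -13.5]
[0.51, 2.5, 0.01] 0.391 -> [679.7, -0.1, 52.0, -18.0]
[0.5, 3.0, 0.01] 0.47 -> [680.0, -5.1, 52.0, -22.5]
[0.45, 3.49, 0.01] 0.548 -> [679.8, -10.0, 52.0, -27.0]
[0.35, 3.98, 0.01] 0.627 -> [679.3, -14.9, 52.0, -31.5]
[0.22, 4.45, 0.01] 0.706 -> [678.3, -19.8, 52.0, -36.0]
[0.06, 4.92, 0.01] 0.784 -> [677.0, -24.5, 52.0, -40.5]
[-0.15, 5.37, 0.01] 0.863 -> [675.3, -29.2, 52.0, -45.0]
[-0.39, 5.8, 0.01] 0.941 -> [673.3, -33.7, 52.0, -49.5]
[-0.36, 5.76, 0.01] 0.932 -> [673.5, -33.2, 52.0, -49.0]
```

View pics/side3.png

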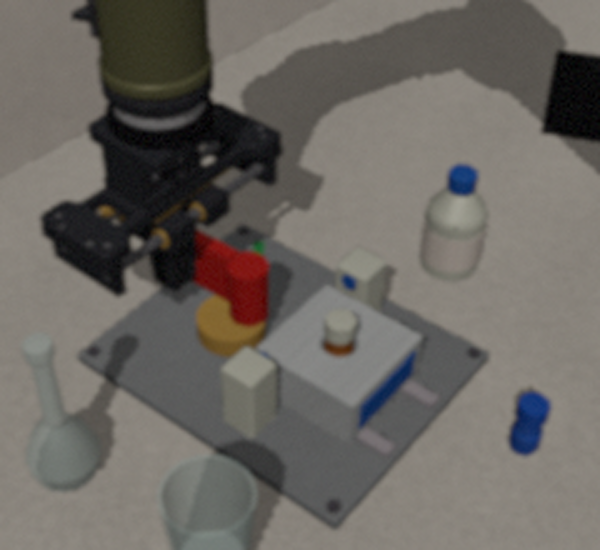

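The shut fingers at (175,260) are pressing on the lever's anticlockwise side. The lever at (220,265) is turning toward the mark at (258,247).

>>> {"api": "move_arm", "payload": {"moves": [{"offset": [0.2, 0.55, 0], "twist": 0.08, "grip": 0}, {"offset": [0.35, 1.05, 0], "twist": 0.16, "grip": 0}, {"offset": [0.45, 1.5, 0], "twist": 0.23, "grip": 0}, {"offset": [0.5, 2.0, 0], "twist": 0.31, "grip": 0}, {"offset": [0.5, 2.5, 0], "twist": 0.39, "grip": 0}, {"offset": [0.5, 3.0, 0], "twist": 0.47, "grip": 0}, {"offset": [0.45, 3.5, 0], "twist": 0.55, "grip": 0}, {"offset": [0.35, 4.0, 0], "twist": 0.63, "grip": 0}, {"offset": [0.2, 4.45, 0], "twist": 0.71, "grip": 0}, {"offset": [0.05, 4.9, 0], "twist": 0.78, "grip": 0}, {"offset": [-0.15, 5.4, 0], "twist": 0.86, "grip": 0}, {"offset": [-0.15, 5.4, 0], "twist": 0.86, "grip": 0}]}}

```text
time: 5.95
tcp_pos: [675.6, -29.0, 51.7]
orientation: [[0.71, -0.704, 0.002], [-0.704, -0.71, 0.002], [-0.0, -0.003, -1.0]]
ft_force: [0.7, 3.9, 0.9]
finger_gap: 0.3
```

```bash
python3 - <<'E'
from h import *
cmd([lev(-47),lev(-49),lev(-49,perp=50),lev(-49,perp=50,z=150)])
im=arm.capture("side")[:,:,::-1]
x0,y0,w,h=(220,60,240,220)
cv2.imwrite(f"pics/side4.png",cv2.resize(im[y0:y0+h,x0:x0+w],None,fx=2.5,fy=2.5,interpolation=cv2.INTER_CUBIC))
for q in("lever_mid","mark"): print(q,[(np.round(d["centre"],0),d["p"]) for d in arm.pinpoint("side",q)])
E
```

```text
t 5.95 tcp [675.6 -29.   51.7] b -44.8 F [0.7 3.9 0.9] gap 0.3
[0.07, 0.23, -0.03] 0.039 -> [674.5, -31.2, 52.0, -47.0]
[0.15, 0.44, -0.03] 0.074 -> [673.5, -33.2, 52.0, -49.0]
[0.33, -2.1, -0.03] 0.074 -> [692.8, -16.5, 52.0, -49.0]
[0.33, -2.13, -9.83] 0.074 -> [692.8, -16.5, 150.0, -49.0]
lever_mid [(array([656., -39.,  57.]), 0.73), (array([530., -11.,  35.]), 0.36)]
mark [(array([683., -78.,  13.]), 0.56)]
```

View pics/side4.png

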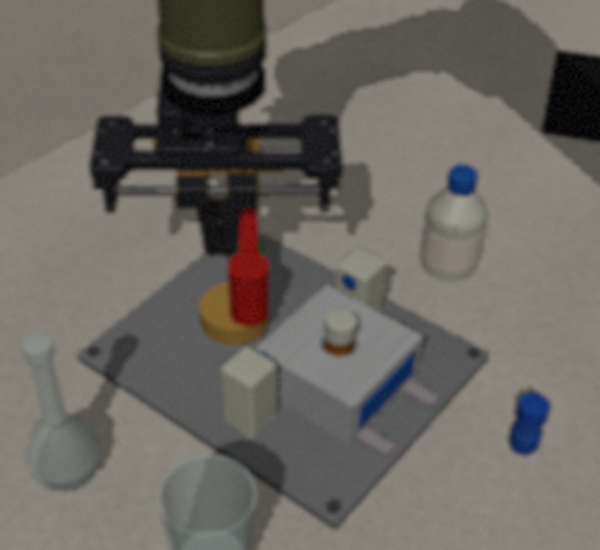

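The lever now points almost at the mark, about 4 to 8 degrees short. I'll push the rest, back off and lift clear.

>>> {"api": "move_arm", "payload": {"moves": [{"offset": [0.1, 0.25, 0], "twist": 0.04, "grip": 0}, {"offset": [0.2, 0.55, 0], "twist": 0.09, "grip": 0}, {"offset": [0.2, 0.55, 0], "twist": 0.09, "grip": 0}, {"offset": [0.2, 0.55, 0], "twist": 0.09, "grip": 0}, {"offset": [0.3, -1.0, 0], "twist": 0.09, "grip": 0}, {"offset": [0.3, -2.2, 0], "twist": 0.09, "grip": 0}, {"offset": [0.3, -2.2, -4], "twist": 0.09, "grip": 0}, {"offset": [0.3, -2.2, -8], "twist": 0.09, "grip": 0}, {"offset": [0.3, -2.2, -12], "twist": 0.09, "grip": 0}, {"offset": [0.3, -2.2, -15], "twist": 0.09, "grip": 0}]}}

```text
time: 7.1
tcp_pos: [693.3, -18.4, 204.0]
orientation: [[0.643, -0.766, 0.003], [-0.766, -0.643, -0.002], [0.004, -0.001, -1.0]]
ft_force: [-0.4, 0.1, 0.3]
finger_gap: 0.5
```

```bash
python3 - <<'E'
from h import *
s=R2W([617,-5.5,.108],[[-133-40,0,0],[-133,0,0]]);print(s)
cmd([(*s[0,:2],200,-49),(*s[0,:2],200,6.2)])
print(np.round(arm.get_state()["joints"]))
im=arm.capture("side")[:,:,::-1]
x0,y0,w,h=(220,60,240,220)
cv2.imwrite(f"pics/side5.png",cv2.resize(im[y0:y0+h,x0:x0+w],None,fx=2.5,fy=2.5,interpolation=cv2.INTER_CUBIC))
for q in("lever_mid","mark"): print(q,[(np.round(d["centre"],0),d["p"]) for d in arm.pinpoint("side",q)])
E
```

```text
[[445.0079557  -24.14769948   0.        ]
 [484.77490236 -19.83609266   0.        ]]
t 7.1 tcp [693.3 -18.4 204. ] b -50.0 F [-0.4  0.1  0.3] gap 0.5
[-15.52, 19.39, 0.33] -0.017 -> [445.0, -24.1, 200.0, -49.0]
[-15.52, 19.39, 0.33] -0.981 -> [445.0, -24.1, 200.0, 6.2]
[ -11.   48.   17.   79.  -15.   55. -130.]
lever_mid [(array([654., -46.,  58.]), 0.75), (array([533., -11.,  35.]), 0.33)]
mark [(array([684., -80.,  14.]), 0.94)]
```

View pics/side5.png

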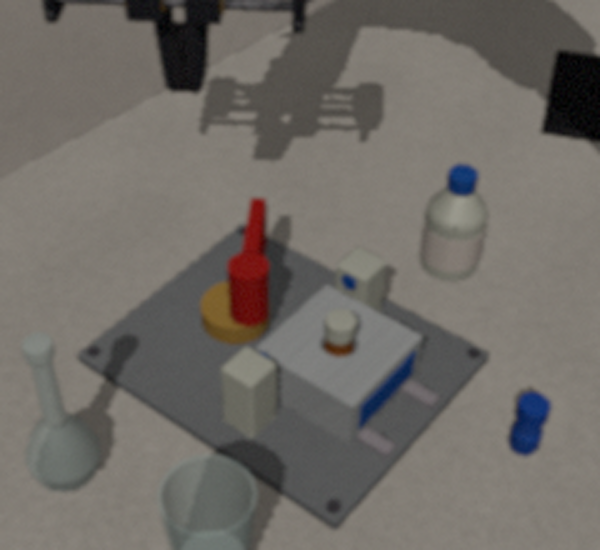

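>>> {"api": "move_arm", "payload": {"moves": [{"offset": [-2, 2.5, 0], "twist": -0.1, "grip": 0}, {"offset": [-4, 5, 0], "twist": -0.2, "grip": 0}, {"offset": [-6, 7.5, 0], "twist": -0.3, "grip": 0}, {"offset": [-8, 10, 0], "twist": -0.4, "grip": 0}, {"offset": [-10, 12.5, 0], "twist": -0.5, "grip": 0}, {"offset": [-12, 15, 0], "twist": -0.6, "grip": 0}, {"offset": [-13.5, 17, 0], "twist": -0.7, "grip": 0}, {"offset": [-14.5, 18.2, 0], "twist": -0.8, "grip": 0}, {"offset": [-15.5, 19.4, 0], "twist": -0.9, "grip": 0}, {"offset": [-15.5, 19.4, 0], "twist": -0.98, "grip": 0}, {"offset": [-15.5, 19.4, 0], "twist": -0.98, "grip": 0}, {"offset": [-15.5, 19.4, 0], "twist": -0.98, "grip": 0}]}}

```text
time: 8.45
tcp_pos: [444.1, -23.2, 200.6]
orientation: [[0.994, 0.106, -0.001], [0.106, -0.994, -0.0], [-0.001, 0.0, -1.0]]
ft_force: [-1.0, 0.3, 0.3]
finger_gap: 0.4
```

```bash
python3 - <<'E'
from h import *
s=R2W([617,-5.5,.108],[[-133-36,0,0],[-133-9,0,0],[-103-9,0,0]])
cmd([(*s[0,:2],40,6.2),(*s[1,:2],40,6.2),(*s[2,:2],40,6.2)])
for c in("top","side"):
    im=arm.capture(c)[:,:,::-1]
    x0,y0,w,h=(270,120,200,160) if c=="top" else (220,60,240,220)
    cr=cv2.resize(im[y0:y0+h,x0:x0+w],None,fx=2.5,fy=2.5,interpolation=cv2.INTER_CUBIC)
    for db,col in((-14,(0,255,255)),(0,(0,255,0)),(14,(0,255,255))):
        a=np.radians(-55+db);Q=(proj(c,R2W([617,-5.5,.108],[[0,0,87],[82*np.cos(a),82*np.sin(a),87]]))-[x0,y0]+.5)*2.5
        cv2.line(cr,*[tuple(int(v) for v in q) for q in Q],col,1)
    cv2.imwrite(f"pics/{c}6.png",cr)
    for q in("lever_mid","push_face","vial_center"): print(q,[(np.round(d["centre"],0),d["p"]) for d in arm.pinpoint(c,q)])
E
```

```text
t 8.45 tcp [444.1 -23.2 200.6] b 6.1 F [-1.   0.3  0.3] gap 0.4
[0.5, 0.1, 16.06] -0.002 -> [449.0, -23.7, 40.0, 6.2]
[3.2, 0.1, 16.06] -0.002 -> [475.8, -20.8, 40.0, 6.2]
[6.2, 0.09, 16.05] -0.002 -> [505.7, -17.6, 40.0, 6.2]
lever_mid [(array([652., -48.,  64.]), 0.87)]
push_face [(array([484., -18.,  35.]), 0.96)]
vial_center [(array([534., -16.,  58.]), 0.45)]
lever_mid [(array([653., -44.,  59.]), 0.76)]
push_face [(array([484., -22.,  39.]), 0.82), (array([682., -79.,  12.]), 0.7)]
vial_center [(array([396., -73.,  25.]), 0.76), (array([532., -18.,  56.]), 0.49)]
```

View pics/top6.png

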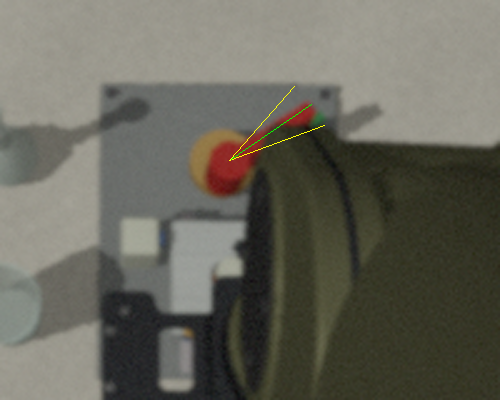

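View pics/side6.png

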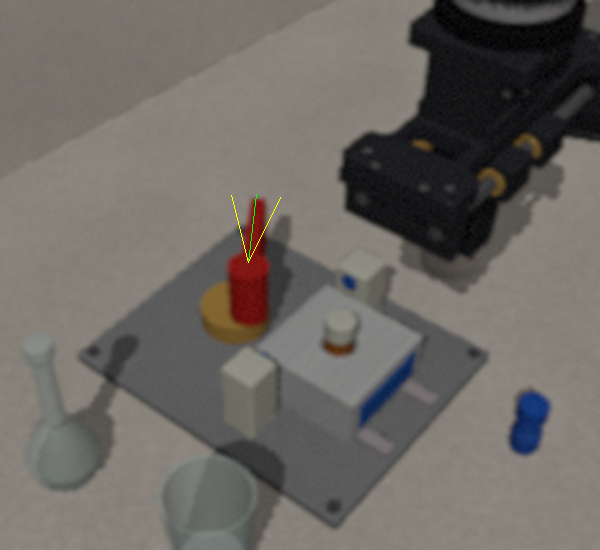

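In both views the lever lies along the green line that marks its target bearing, well inside the yellow ±14° lines. Next I go down behind the rear face.

>>> {"api": "move_arm", "payload": {"moves": [{"offset": [0, 0.1, 4], "twist": 0, "grip": 0}, {"offset": [0, 0.1, 8], "twist": 0, "grip": 0}, {"offset": [0, 0.1, 12], "twist": 0, "grip": 0}, {"offset": [0, 0.1, 15], "twist": 0, "grip": 0}, {"offset": [0, 0.1, 16.1], "twist": 0, "grip": 0}, {"offset": [0, 0.1, 16.1], "twist": 0, "grip": 0}, {"offset": [1.5, 0.1, 16.1], "twist": 0, "grip": 0}, {"offset": [2.5, 0.1, 16.1], "twist": 0, "grip": 0}, {"offset": [2.5, 0.1, 16.1], "twist": 0, "grip": 0}]}}

```text
time: 9.75
tcp_pos: [471.5, -20.8, 40.3]
orientation: [[0.994, 0.108, 0.004], [0.108, -0.994, 0.001], [0.004, -0.0, -1.0]]
ft_force: [-0.2, 0.7, -0.3]
finger_gap: 0.5
```

```bash
python3 - <<'E'
from h import *
s=R2W([617,-5.5,.108],[[-133-9,0,0],[-103-9,0,0]])
cmd([(*s[0,:2],40,6.2),(*s[1,:2],40,6.2)])
im=arm.capture("side")[:,:,::-1]
x0,y0,w,h=(220,60,240,220)
cv2.imwrite(f"pics/side7.png",cv2.resize(im[y0:y0+h,x0:x0+w],None,fx=2.5,fy=2.5,interpolation=cv2.INTER_CUBIC))
E
```

```text
t 9.75 tcp [471.5 -20.8  40.3] b 6.2 F [-0.2  0.7 -0.3] gap 0.5
[0.43, 0.04, 0.04] -0.0 -> [475.8, -20.8, 40.0, 6.2]
[3.43, 0.04, 0.05] -0.0 -> [505.7, -17.6, 40.0, 6.2]
```

View pics/side7.png

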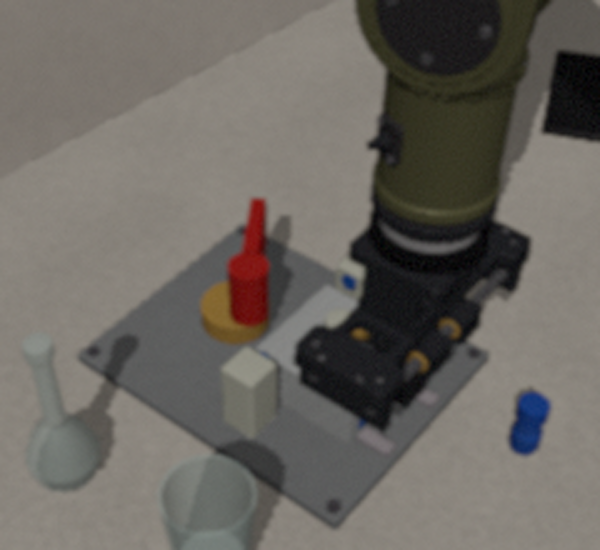

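>>> {"api": "move_arm", "payload": {"moves": [{"offset": [0.3, 0, 0], "twist": 0, "grip": 0}, {"offset": [0.6, 0, 0], "twist": 0, "grip": 0}, {"offset": [0.8, 0, 0], "twist": 0, "grip": 0}, {"offset": [1.0, 0, 0], "twist": 0, "grip": 0}, {"offset": [1.2, 0, 0], "twist": 0, "grip": 0}, {"offset": [1.4, 0, 0], "twist": 0, "grip": 0}, {"offset": [1.6, 0, 0], "twist": 0, "grip": 0}, {"offset": [1.8, 0, 0], "twist": 0, "grip": 0}, {"offset": [2.0, 0, 0], "twist": 0, "grip": 0}]}}

```text
time: 10.7
tcp_pos: [489.2, -19.1, 40.2]
orientation: [[0.994, 0.107, -0.0], [0.107, -0.994, -0.0], [-0.0, 0.0, -1.0]]
ft_force: [-2.7, 0.5, 1.4]
finger_gap: 0.4
```

>>> {"api": "move_arm", "payload": {"moves": [{"offset": [0.2, 0, 0], "twist": 0, "grip": 0}, {"offset": [0.4, 0, 0], "twist": 0, "grip": 0}, {"offset": [0.6, 0, 0], "twist": 0, "grip": 0}, {"offset": [0.8, 0, 0], "twist": 0, "grip": 0}, {"offset": [1.0, 0, 0], "twist": 0, "grip": 0}, {"offset": [1.2, 0, 0], "twist": 0, "grip": 0}, {"offset": [1.3, 0, 0], "twist": 0, "grip": 0}, {"offset": [1.3, 0, 0], "twist": 0, "grip": 0}]}}

```text
time: 11.5
tcp_pos: [502.5, -17.6, 40.2]
orientation: [[0.994, 0.108, 0.001], [0.108, -0.994, 0.0], [0.001, 0.0, -1.0]]
ft_force: [-1.3, -0.9, 0.1]
finger_gap: 0.3
```

>>> {"api": "move_arm", "payload": {"moves": [{"offset": [0.1, 0, 0], "twist": 0, "grip": 0}, {"offset": [0.2, 0, 0], "twist": 0, "grip": 0}, {"offset": [0.3, 0, 0], "twist": 0, "grip": 0}, {"offset": [0.3, 0, 0], "twist": 0, "grip": 0}]}}

```text
time: 11.9
tcp_pos: [505.2, -17.3, 40.2]
orientation: [[0.994, 0.108, 0.0], [0.108, -0.994, -0.0], [0.0, 0.0, -1.0]]
ft_force: [-1.6, -0.7, -0.4]
finger_gap: 0.5
```

>>> {"api": "move_arm", "payload": {"moves": [{"offset": [0.1, 0, 0], "twist": 0, "grip": 0}, {"offset": [0.2, 0, 0], "twist": 0, "grip": 0}, {"offset": [0.2, 0, 0], "twist": 0, "grip": 0}]}}

```text
time: 12.2
tcp_pos: [505.3, -17.3, 40.2]
orientation: [[0.994, 0.108, -0.003], [0.108, -0.994, -0.001], [-0.003, 0.0, -1.0]]
ft_force: [-3.9, -1.0, 4.1]
finger_gap: 0.2
```

>>> {"api": "move_arm", "payload": {"moves": [{"offset": [0.1, 0, 0], "twist": 0, "grip": 0}, {"offset": [0.2, 0, 0], "twist": 0, "grip": 0}, {"offset": [0.2, 0, 0], "twist": 0, "grip": 0}, {"offset": [0.2, 0, 0], "twist": 0, "grip": 0}]}}

```text
time: 12.6
tcp_pos: [505.4, -17.4, 40.1]
orientation: [[0.994, 0.108, -0.007], [0.108, -0.994, -0.001], [-0.007, 0.001, -1.0]]
ft_force: [-8.3, 0.0, 5.9]
finger_gap: 0.7
```

The TCP has stalled at 505.4 mm, where I predicted home at 505.7, and the force has risen to 8 N against about 2 N while sliding. I back off and lift.

>>> {"api": "move_arm", "payload": {"moves": [{"offset": [-0.5, 0, 0], "twist": 0, "grip": 0}, {"offset": [-1.5, 0, 0], "twist": 0, "grip": 0}, {"offset": [-3, 0, 0], "twist": 0, "grip": 0}, {"offset": [-4.5, 0, 0], "twist": 0, "grip": 0}, {"offset": [-4.5, 0, 0], "twist": 0, "grip": 0}, {"offset": [-4.5, 0, -4], "twist": 0, "grip": 0}, {"offset": [-4.5, 0, -8], "twist": 0, "grip": 0}, {"offset": [-4.5, 0, -12], "twist": 0, "grip": 0}, {"offset": [-4.5, 0, -16], "twist": 0, "grip": 0}, {"offset": [-4.5, 0, -20], "twist": 0, "grip": 0}, {"offset": [-4.5, 0, -20], "twist": 0, "grip": 0}]}}

```text
time: 13.7
tcp_pos: [468.7, -21.2, 245.2]
orientation: [[0.994, 0.107, 0.013], [0.107, -0.994, 0.001], [0.013, 0.001, -1.0]]
ft_force: [0.5, 0.8, -0.4]
finger_gap: 0.2
```

```bash
python3 - <<'E'
from h import *
cmd([])
p=[617,-5.5,.108]
for c in("top","side"):
    im=arm.capture(c)[:,:,::-1]
    x0,y0,w,h=(270,120,200,160) if c=="top" else (220,60,240,220)
    k=3 if c=="top" else 2.5
    cr=cv2.resize(im[y0:y0+h,x0:x0+w],None,fx=k,fy=k,interpolation=cv2.INTER_CUBIC)
    a=np.radians(-55)
    for L,col in(([[0,0,87],[82*np.cos(a),82*np.sin(a),87]],(0,255,0)),([[-133,45,57],[-133,-45,57]],(0,255,255)),([[-103,45,57],[-103,-45,57]],(255,0,255))):
        Q=(proj(c,R2W(p,L))-[x0,y0]+.5)*k
        cv2.line(cr,*[tuple(int(v) for v in q) for q in Q],col,1)
    cv2.imwrite(f"pics/{c}8.png",cr)
    for q in("lever_mid","push_face","pocket","vial_center","flask","beaker","bottle"): print(q,[(np.round(d["centre"],0).tolist(),round(float(d["p"]),2)) for d in arm.pinpoint(c,q)])
E
```

```text
t 13.7 tcp [468.7 -21.2 245.2] b 6.2 F [ 0.5  0.8 -0.4] gap 0.2
lever_mid [([652.0, -49.0, 61.0], 0.55)]
push_face [([514.0, -14.0, 34.0], 0.95)]
pocket [([557.0, -10.0, 33.0], 0.63)]
vial_center [([391.0, -73.0, 25.0], 0.58), ([563.0, -12.0, 55.0], 0.54)]
flask [([619.0, 178.0, -5.0], 0.77)]
beaker [([486.0, 161.0, -0.0], 0.87)]
bottle [([625.0, -4.0, 1.0], 0.21)]
lever_mid [([652.0, -42.0, 58.0], 0.86), ([616.0, -5.0, -0.0], 0.17)]
push_face [([513.0, -15.0, 36.0], 0.76)]
pocket [([561.0, -8.0, 33.0], 0.81)]
vial_center [([393.0, -72.0, 24.0], 0.79), ([560.0, -13.0, 58.0], 0.69)]
flask [([621.0, 180.0, -0.0], 0.56)]
beaker [([486.0, 164.0, 3.0], 0.94)]
bottle [([560.0, -200.0, -4.0], 0.77)]
```

View pics/side8.png

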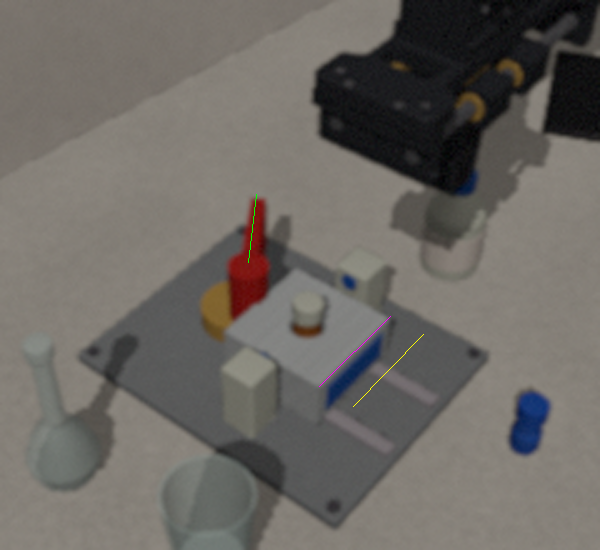

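View pics/top8.png

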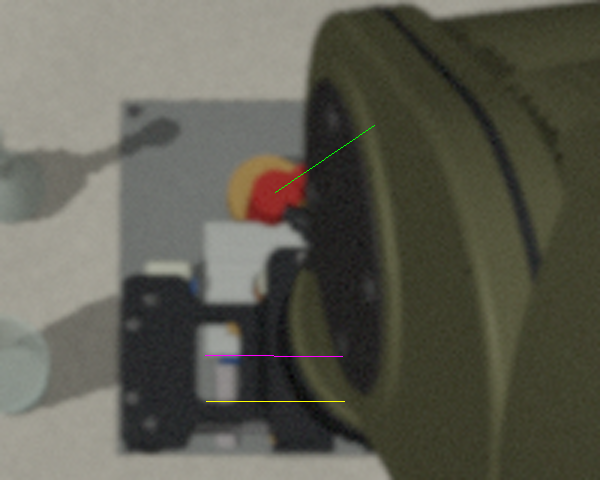

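The rear edge lies on the predicted home line, the lever is on its target line, and the vial stands upright between the blocks. The flask, beaker and bottle have not moved, and the tool is clear at z 245.

```bash
python3 - <<'E'
from station import arm
print(arm.job_done())
E
```

```text
the job is handed in; nothing more can be done
None
```

The job is done and handed in at about 14 s of the 51 s allowed; the hand-in reported no verdict. With the fingers shut, I pushed the lever's anticlockwise side round to the green mark, backed off, then pushed the carriage's rear face forward until it stalled against the cam.

**Last checks:**
- **Lever:** it lay on its target bearing in the last side picture. The detector readings put it within about 4° of that bearing, against 14° allowed. In the last top picture the arm hid it.
- **Carriage:** the push stalled at TCP x 505.4 mm, where I had predicted home at 505.7 mm. Force rose to 8 N there, against about 2 N while sliding. The measured rear face moved from about 484 to 513.5 mm, roughly 30 mm of travel, and its edge lay on the predicted home line in the side picture.
- **Vial:** it was upright and seated between the white blocks, with its centre about 56 mm above the bench.
- **Flask, beaker and bottle:** all stood within about 5 mm of their first readings, which is within detector noise.
- **Robot:** the tool was raised clear, touching nothing.

**Disagreements:**
- The two cameras put the reader about 5 to 7 mm apart, so I used a joint fit.
- The vial detector often ranked the loose blue look-alike first; I ignored it.
- In the last top picture the arm hid the bottle and the detector gave a wrong low-confidence hit, so the bottle rests on the side view alone.

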